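# Hold a frame rail against the sprung stop for screwing

### The job

Pull the top drawer of the little chest out to its stop and leave it open, take out the frame rail that lies in it and lay it flat on the jig's bed along the dark centre line, one end pressed squarely against the middle of the sprung stop. Push the stop back about half of its 20 mm travel, never so hard that it bottoms out on the block behind it, and finish while still holding the rail there with that steady push, so that I can drive the screws. Leave the dish, the ink bottle and the jar alone.

Things in the scene. Friction and masses are not known exactly. Their poses are not given: they have to be found in the camera images.
- chest: Pale plywood chest, 235 deep (its x) x 240 wide (its y) x 144 mm high, with two drawers one above the other, each with a steel bar handle; stands on the table. Origin: at table height under the middle of the outer face of the shut drawer fronts; its +x points from the fronts to the back, so drawers pull out along its -x. It may stand on the left or the right of the jig.
- chest_drawer0_handle (a point): Middle of the bar handle of the top drawer: a level round bar, 11 mm thick and 120 mm long along the chest's y, its axis 35 mm in front of the drawer front, 106 mm above the table, 38 mm below the chest's top. Axes as the chest's. It moves with the drawer.
- chest_drawer0 (a joint): How far the top drawer is out, in m: 0 shut, 0.1616 at its stop; starts up to 0.015 open. About 1 N of friction; it stays where it is left. Inside it is 190 deep x 198 mm wide, its floor 82 mm above the table; walls 6 mm; the front's top edge is 133 mm above the table.
- rail_center (a point): Centre (half-way up) of the frame rail, a square-ended wooden bar 150 (its x) x 26 (y) x 30 mm high (z), about 0.1 kg, two small screw holes in its top; both ends alike. It starts lying in the shut top drawer, its length along the chest's y within 0.15 rad, its centre about 73 mm behind the drawer front's outer face.
- rail: The same rail; origin: centre of its underside, axes the same.
- jig: Frame jig fixed to the table: plywood bed 330 (x) x 150 (y) x 12 mm with a dark centre line along x; on its far part a fixed wooden block (110 wide, 40 mm high), the sprung stop before it. Origin: on the centre line at table height, below the stop's front face at rest; +x runs along the bed away from the robot, the direction of pushing. The free bed is x = -0.21 to 0, its top at z = 0.012.
- pad_face (a point): Middle of the front face of the sprung stop, an upright wooden-faced board 90 wide, reaching 52 mm above the table; the point is 27 mm above the table, on the centre line; axes as the jig's. It moves with the stop.
- carriage (a joint): How far the sprung stop is pushed back along the jig's +x, in m: 0 at rest, 0.020 when it bottoms on the fixed block (gap of 20 mm behind it at rest). Its springs push back with 4 N at the start of the travel, 8 N half-way, 12 N at the end (0.4 N per mm).
- dish: Bystander: small white ink dish, 68 mm across, 24 mm high; origin: centre of its underside. To be left alone.
- ink: Bystander: ink bottle, 40 mm across, 85 mm high; origin: centre of its underside. To be left alone.
- jar: Bystander: lidded jar, 48 mm across, 50 mm high; origin: centre of its underside. To be left alone.

How it is judged:
On the way, in this order (a step that is already met when the one before it is completed fails the run):
1. the top drawer is pulled out to its stop (within 6 mm) (value of joint chest_drawer0 above 0.1556 m), for 0.1 s.
2. the rail lies on the jig's bed and has begun to push the sprung stop back (value of joint carriage above 0.003 m and contact force between rail and carriage above 3 N and z of rail_center in the frame of jig below 0.034 m), for 0.2 s.
At the end, for the whole second after the job is handed in: Drawer out at least 145 mm; rail flat on the jig's bed (5 mm, 0.1 rad), along the centre line (12 mm, 0.12 rad), touched by the fingers, its end pressing the sprung stop with 4.5 to 12 N so that the stop is 5 to 15 mm back, all at rest (value of joint chest_drawer0 above 0.145 m and value of joint carriage between 0.005 and 0.015 m and contact force between rail and carriage between 4.5 and 12 N and contact force between the fingers and rail above 1 N and z of rail_center in the frame of jig between 0.022 and 0.032 m and y of rail_center in the frame of jig between -0.012 and 0.012 m and angle between the x axis of rail_center and the x axis of jig, either way round below 0.12 rad and angle between the z axis of rail_center and the z axis of jig, either way round below 0.1 rad and linear speed of rail below 0.01 m/s and velocity of joint carriage between -0.005 and 0.005 m/s); the arm keeps its last pose, push and grip.
It fails at once if the sprung stop is driven back until it bottoms out (value of joint carriage above 0.0195 m).
It fails at once if the dish is moved more than 25 mm (distance of dish from where it was at the start of the episode above 0.025 m).
It fails at once if the ink is moved more than 25 mm (distance of ink from where it was at the start of the episode above 0.025 m).
It fails at once if the jar is moved more than 25 mm (distance of jar from where it was at the start of the episode above 0.025 m).
It also fails if it takes over 61 s, if anything falls off the work surface, if the arm or the gripper's body presses on something with over 40 N, if the wrist force passes 120 N, or if a joint passes its speed limit or range.

### The arm

A 6-joint arm with a two-finger parallel gripper is mounted at the origin on the work surface. World frame = base frame: x ahead of the robot, y to its left, z up, the work surface at z = 0. Lengths are in m, angles in rad, forces in N, time in s.
With the tool pointing down it reaches from about 0.35 to 0.975 m from the base axis. Payload 4.9 kg.
Tool frame: the origin (TCP) lies at the very end of the fingers, on their centre line; the grasp point (between the pads) lies 19 mm behind it (ctrl.grip_point_offset is the distance from the TCP to the grasp point, in m); z points along the fingers, y is the line along which they close (so a half turn about z gives the same grasp; the last joint's range is limited). The gripper opens to 85 mm and grips with 20 to 120 N. Pads are 22 mm wide; open, the fingers measure 114 mm over their backs; the gripper's body (76 mm by 85 mm) begins 54 mm behind the grasp point. The pads swing forward as they close: fully open they stand 13 mm farther back than shut.
Start: joints at [-1.362, 0.053, 1.613, -0, 1.476, -0.119], TCP at [0.201, -0.592, 0.231] pointing down, gripper open.
Joint ranges: [-3.01, 3.01], [-1.01, 2.22], [0.06, 2.58], [-1.02, 4.17], [0.09, 2.62], [-3.14, 3.14]. Speed limits (rad/s): [2.57, 2.57, 3.14, 3.14, 3.14, 3.14].

### API

Orientations are given as a rotation vector (axis times angle).
In Python, from station import ctrl gives the robot as it stands.
- The arm moves only by the tool send_rows, never from a script. Its argument "rows" is a list of rows, each a list of 3 entries, a list of its own where there are three numbers: the finger opening in cm, from 0 to 8.54, then the shift along the tool's x, y, z in cm, then the turn about the tool's z in degrees. A call has 1 to 10 rows; each row shifts and turns the commanded pose from where the row before left it, along the tool's axes as they then stand; what a row does not reach is not made up. A row lasts 1/8 s, in which the tool goes at most 62.5 mm and 10.7 degrees, less where a joint would pass 70% of its speed; a pose out of reach is approached as far as the arm can. A call with a gripper value outside its range is refused whole. The fingers move at their own pace and stop on an object; "newtons" is the grip in N (left out, the last holds). Time passes only in rows, so rows that do not move let the fingers close. It gives the time, the measured TCP pose, the force, the opening and the grip force at its end, in the units of the state.
- ctrl.get_obs(): the state, without advancing time (a new reading comes with each control period).
- ctrl.get_image(name): name is "scene" or "side" or "wrist"; returns a dict with "frame" (400x640x3 uint8, red, green, blue), "range_z" (400x640 float32, m along the optical axis (not along the pixel's ray), 0 where there is no reading), "fx", "fy", "cx", "cy" (pixels), "k1" (the pictures are not rectified: a ray, as slopes to the right and down, at radius r is drawn at 1 + k1 r^2 times it, then the intrinsics apply), "cam_to_world" (4x4, takes a point from camera to world coordinates). Camera axes: x right, y down, z forward; pixel columns grow to the right and rows downward; lengths in m; the calibration is good to about 2 mm. A picture is of the moment at which its call begins.
- ctrl.finish_job(): hands the job in; it is judged then, once.
The state is a dict: "t": time; "q": joint angles; "dq": joint speeds; "effort": joint torques, N m; "tool_pos": TCP position; "tool_rot": TCP orientation; "contact_force": force on the tool from outside, world axes, zero at the start; "wrist_torque": the same for the moment, N m; "opening": finger opening in m; "grip_force": force on a finger pad.
Only numpy, scipy, OpenCV 4.12 (cv2) and the standard library are available. Lean on these libraries where they do the work, as an engineer would, in place of code of your own. Each camera call takes 0.05 s, during which the arm holds its last target. There are 200 camera calls.

## Working session

There is one attempt and no reset: what is moved stays moved. The work goes in short steps, Python scripts to look and compute and a tool call to move; the robot and the scene stay as the last step left them, time stands still between calls to the robot, and variables do not carry over. Pictures are saved under pics/ and viewed, at most 10 in all, crops included, and the job is handed in when it is done.

Besides the shell and the picture viewer there is one more tool, called as name(argument=value, ...), one argument or row to a line, values as JSON. send_rows: Moves the arm, as the interface text tells. Its arguments: {"type":"object","properties":{"rows":{"type":"array","items":{"type":"array"}},"newtons":{"type":"number"}},"required":["rows"]}

```bash
ls; mkdir -p pics; cat > h.py <<'E'
import numpy as np, cv2
from station import ctrl
from scipy.spatial.transform import Rotation as R
def cloud(im):
    h,w=im["range_z"].shape
    u,v=np.meshgrid(np.arange(w),np.arange(h))
    xd=(u-im["cx"])/im["fx"]; yd=(v-im["cy"])/im["fy"]
    x,y=xd.copy(),yd.copy()
    for _ in range(8):
        s=1+im["k1"]*(x*x+y*y); x=xd/s; y=yd/s
    z=im["range_z"]; T=np.array(im["cam_to_world"])
    P=np.stack([x*z,y*z,z],-1)@T[:3,:3].T+T[:3,3]
    P[z==0]=np.nan
    return P
def save(im,n,crop=None,sc=1):
    f=im["frame"][:,:,::-1]
    if crop: f=f[crop[1]:crop[3],crop[0]:crop[2]]
    cv2.imwrite("pics/"+n,cv2.resize(f,None,fx=sc,fy=sc))
E
python3 - <<'E'
from h import *
o=ctrl.get_obs(); print(o)
for n in ("scene","side"):
    im=ctrl.get_image(n); save(im,n+"0.png",sc=1.25); np.savez("/tmp/"+n,P=cloud(im),f=im["frame"]); print(n,np.round(im["cam_to_world"],3).tolist())
E
```

```text
pics
{'t': 0.0, 'q': array([-1.36200081e+00,  5.33145539e-02,  1.61430106e+00,  1.48477252e-07,
        1.47598435e+00, -1.18969562e-01]), 'dq': array([-0.00050181, -0.00104218,  0.00142138, -0.00087594, -0.00055875,
        0.00108523]), 'effort': array([ 4.37306071e-04, -3.93678153e+01, -3.70174634e+01, -1.07299599e-05,
        7.12155743e-03, -7.37081564e-06]), 'tool_pos': array([ 0.20109365, -0.5911091 ,  0.23008502]), 'tool_rot': array([-3.09752092e+00, -5.12223476e-01,  1.41244497e-04]), 'contact_force': array([ 0.21324266,  0.3540828 , -0.36526958]), 'wrist_torque': array([-0.00524264, -0.05313968, -0.02079864]), 'grip_force': 0.0, 'opening': 0.08547333224684067}
scene [[-0.742, 0.497, -0.449, 1.044], [0.67, 0.549, -0.5, 0.488], [-0.002, -0.672, -0.741, 0.825], [0.0, 0.0, 0.0, 1.0]]
side [[0.819, -0.395, 0.416, 0.281], [-0.574, -0.553, 0.604, -0.485], [-0.009, -0.734, -0.679, 0.636], [0.0, 0.0, 0.0, 1.0]]
```

View pics/scene0.png

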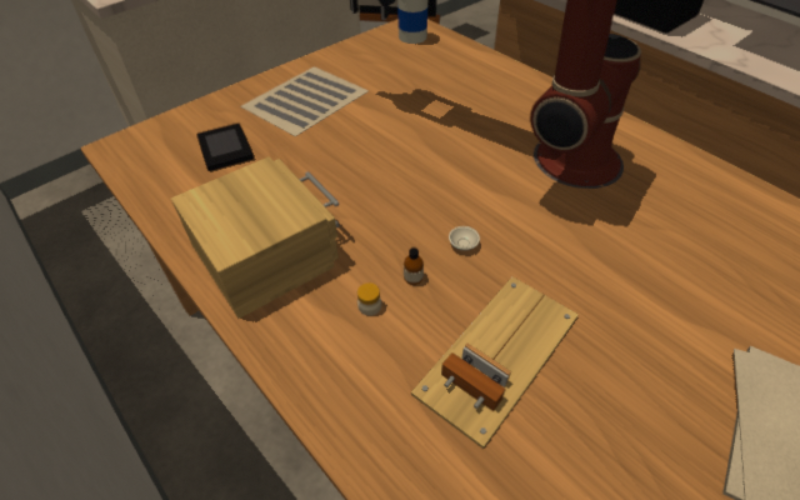

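View pics/side0.png

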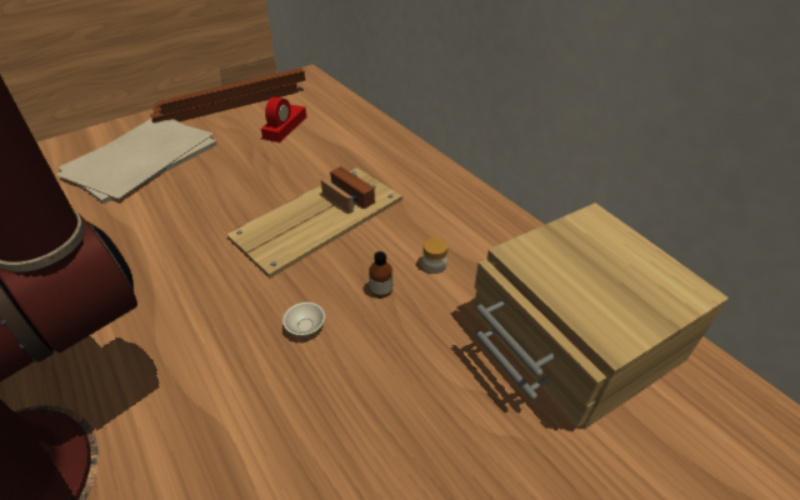

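The scene shows the chest at (255,235) with its fronts toward the arm. The bottle (414,267), jar (369,298) and dish (464,240) stand between chest and jig. The jig is at (495,360) with its stop at (475,370). The side view shows the upper handle from (483,308) to (548,360).

```bash
python3 - <<'E'
from h import *
for n in ("scene","side"):
    d=np.load(f"/tmp/{n}.npz"); P=d["P"].reshape(-1,3)
    P=P[~np.isnan(P[:,0])]
    near=(P[:,0]>0.3)&(P[:,0]<1.1)&(np.abs(P[:,1])<0.6)
    P=P[near]
    t=P[(abs(P[:,2]-.144)<.004)&(P[:,1]<-.05)]
    r=cv2.minAreaRect(t[:,:2].astype(np.float32)*1000); print(n,"top",len(t),r,cv2.boxPoints(r).round(1).tolist())
    m=(P[:,2]>.007)&(P[:,2]<.018)
    b=P[m]; 
    # cluster via image grid
    g=np.zeros((900,1300),np.uint8); ij=np.round(b[:,:2]*1000).astype(int); g[ij[:,0]-300,ij[:,1]+600]=1
    g=cv2.dilate(g,np.ones((5,5)));k,l,s,c=cv2.connectedComponentsWithStats(g)
    for i in range(1,k):
        if s[i,4]>8000:
            q=b[l[ij[:,0]-300,ij[:,1]+600]==i]; r=cv2.minAreaRect(q[:,:2].astype(np.float32)*1000); print(" bed?",len(q),r,q[:,2].mean(),cv2.boxPoints(r).round(1).tolist())
    o=P[P[:,2]>.014]
    g[:]=0; ij=np.round(o[:,:2]*1000).astype(int); g[ij[:,0]-300,ij[:,1]+600]=1
    g=cv2.dilate(g,np.ones((7,7)));k,l,s,c=cv2.connectedComponentsWithStats(g)
    for i in range(1,k):
        q=o[l[ij[:,0]-300,ij[:,1]+600]==i]
        if len(q)>40: print(" obj",len(q),q.min(0).round(3),q.max(0).round(3))
E
```

```text
scene top 6093 ((791.43701171875, -260.0566711425781), (245.70547485351562, 221.9757537841797), 84.9103012084961) [[670.0, -372.6000061035156], [891.0999755859375, -392.29998779296875], [912.9000244140625, -147.5], [691.7999877929688, -127.80000305175781]]
 bed? 6778 ((593.7384033203125, 241.1753692626953), (333.2568054199219, 151.15188598632812), 8.840235710144043) 0.011358382671467396 [[417.5, 290.20001220703125], [440.70001220703125, 140.89999389648438], [770.0, 192.10000610351562], [746.7999877929688, 341.5]]
 obj 97 [0.3   0.566 0.014] [0.382 0.6   0.017]
 obj 192 [ 0.412 -0.026  0.014] [0.478 0.039 0.027]
 obj 347 [ 0.572 -0.012  0.014] [0.61  0.024 0.088]
 obj 177 [ 0.619 -0.6    0.014] [ 0.739 -0.561  0.024]
 obj 202 [ 0.621 -0.309  0.042] [ 0.657 -0.179  0.114]
 obj 1727 [0.632 0.198 0.014] [0.731 0.313 0.055]
 obj 10214 [ 0.653 -0.389  0.014] [ 0.912 -0.129  0.148]
 obj 380 [ 0.68  -0.023  0.014] [0.726 0.023 0.053]
side top 12849 ((788.8265380859375, -259.4670104980469), (242.3957977294922, 225.4401397705078), 84.95392608642578) [[665.9000244140625, -370.29998779296875], [890.4000244140625, -390.1000061035156], [911.7999877929688, -148.6999969482422], [687.2000122070312, -128.8000030517578]]
 bed? 4229 ((592.3635864257812, 240.54127502441406), (329.9694519042969, 154.15963745117188), 8.55029582977295) 0.011143653089312179 [[417.79998779296875, 292.20001220703125], [440.70001220703125, 139.8000030517578], [767.0, 188.8000030517578], [744.0999755859375, 341.29998779296875]]
 obj 353 [ 0.41  -0.027  0.014] [0.476 0.041 0.026]
 obj 509 [ 0.565 -0.017  0.014] [0.604 0.02  0.087]
 obj 22148 [ 0.613 -0.39   0.014] [ 0.912 -0.129  0.146]
 obj 452 [0.627 0.557 0.014] [0.719 0.6   0.088]
 obj 957 [0.631 0.198 0.014] [0.705 0.308 0.054]
 obj 448 [ 0.674 -0.025  0.014] [0.721 0.021 0.052]
```

```bash
python3 - <<'E'
from h import *
a=np.radians(-5.08); ex=np.array([np.cos(a),np.sin(a)]); ey=np.array([-np.sin(a),np.cos(a)])
j=np.radians(8.7); jx=np.array([np.cos(j),np.sin(j)]); jy=np.array([-np.sin(j),np.cos(j)])
for n in ("scene","side"):
    d=np.load(f"/tmp/{n}.npz"); P=d["P"].reshape(-1,3); P=P[~np.isnan(P[:,0])]
    C=(P[:,:2]-[.790,-.2597])@np.c_[ex,ey]
    # front/drawer-front edges, back
    box=(abs(C[:,1])<.13)&(abs(C[:,0])<.25)
    t=box&(abs(P[:,2]-.144)<.004); print(n,"top x",np.percentile(C[t,0],[.2,1,50,99,99.8]).round(4),"y",np.percentile(C[t,1],[.2,1,99,99.8]).round(4), "z",np.median(P[t,2]))
    f=box&(P[:,2]>.115)&(P[:,2]<.13)&(C[:,0]<-.05)&(abs(C[:,1])<.1); print("front face x",np.percentile(C[f,0],[5,50,95]).round(4),f.sum())
    h=box&(P[:,2]>.085)&(P[:,2]<.12)&(C[:,0]<-.137)&(C[:,0]>-.2); q=P[h]; print("handle",h.sum(),np.percentile(C[h,0],[2,25,50,75,98]).round(4),"y",np.percentile(C[h,1],[0,2,50,98,100]).round(4),"z",np.percentile(q[:,2],[2,50,98]).round(4))
    hh=h&(C[:,0]<-.152); print(np.polyfit(C[hh,1],C[hh,0],1), C[hh].mean(0),P[hh,2].max())
    J=(P[:,:2]-[.593,.241])@np.c_[jx,jy]
    s=(abs(J[:,1])<.07)&(P[:,2]>.022)&(P[:,2]<.056)&(abs(J[:,0])<.2)
    hist,e=np.histogram(J[s,0],np.arange(0.02,.13,.004)); print(dict(zip(e.round(3),hist)))
    top=s&(P[:,2]>.0485); print("padtop x",np.percentile(J[top,0],[2,50,98]).round(4),"y",np.percentile(J[top,1],[1,99]).round(4))
E
```

```text
scene top x [-0.1083 -0.1059  0.0084  0.1095  0.1113] y [-0.1198 -0.1173  0.12    0.1213] z 0.14286292472148632
front face x [-0.1277 -0.121  -0.1149] 135
handle 188 [-0.1659 -0.1622 -0.1593 -0.1569 -0.1396] y [-0.0635 -0.0572  0.0107  0.0634  0.0668] z [0.102  0.1081 0.1122]
[-0.00706447 -0.16036359] [-0.16041753  0.00763435] 0.11444419173858422
{np.float64(0.02): np.int64(0), np.float64(0.024): np.int64(0), np.float64(0.028): np.int64(0), np.float64(0.032): np.int64(0), np.float64(0.036): np.int64(0), np.float64(0.04): np.int64(0), np.float64(0.044): np.int64(36), np.float64(0.048): np.int64(70), np.float64(0.052): np.int64(110), np.float64(0.056): np.int64(234), np.float64(0.06): np.int64(19), np.float64(0.064): np.int64(28), np.float64(0.068): np.int64(12), np.float64(0.072): np.int64(1), np.float64(0.076): np.int64(32), np.float64(0.08): np.int64(91), np.float64(0.084): np.int64(100), np.float64(0.088): np.int64(92), np.float64(0.092): np.int64(91), np.float64(0.096): np.int64(105), np.float64(0.1): np.int64(90), np.float64(0.104): np.int64(253), np.float64(0.108): np.int64(156)
[... 759 characters left out ...]
np.float64(0.048): np.int64(42), np.float64(0.052): np.int64(22), np.float64(0.056): np.int64(7), np.float64(0.06): np.int64(2), np.float64(0.064): np.int64(10), np.float64(0.068): np.int64(12), np.float64(0.072): np.int64(91), np.float64(0.076): np.int64(155), np.float64(0.08): np.int64(53), np.float64(0.084): np.int64(47), np.float64(0.088): np.int64(47), np.float64(0.092): np.int64(52), np.float64(0.096): np.int64(47), np.float64(0.1): np.int64(50), np.float64(0.104): np.int64(10), np.float64(0.108): np.int64(0), np.float64(0.112): np.int64(0), np.float64(0.116): np.int64(1), np.float64(0.12): np.int64(3), np.float64(0.124): np.int64(6)}
padtop x [0.0441 0.0855 0.1039] y [-0.0543  0.052 ]
```

```bash
cat >> h.py <<'E'
def to(x,y,z,ydir_deg):
    """shift (cm, in current tool axes) and turn (deg about tool z) to put TCP at xyz with tool y along ydir (mod 180)"""
    o=ctrl.get_obs(); M=R.from_rotvec(o["tool_rot"]).as_matrix()
    d=M.T@(np.array([x,y,z])-o["tool_pos"])*100
    cur=np.degrees(np.arctan2(M[1,1],M[0,1]))
    dw=(ydir_deg-cur+90)%180-90   # about world z; tool z is down -> negate
    print("t",round(o["t"],2),"pos",o["tool_pos"].round(4),"tilt",M[:,2].round(4),"ycur",cur.round(2),"q",o["q"].round(2))
    print("shift cm",d.round(2),"turn deg",round(-dw,1),"force",o["contact_force"].round(2),"open",round(o["opening"],4),"grip",o["grip_force"])
E
python3 - <<'E'
from h import *
to(.6276,-.2453,.20,-5.08)
E
```

```text
t 0.1 pos [ 0.2011 -0.5911  0.2302] tilt [-4.0e-04  1.9e-03 -1.0e+00] ycur -71.22 q [-1.36  0.05  1.61  0.    1.48 -0.12]
shift cm [ 51.51 -19.     3.06] turn deg -66.1 force [-0.28 -0.23 -0.24] open 0.0854 grip 0.0
```

send_rows(
  rows=[
    [2.6, [5.15, -1.9, 0.2], 0],
    [2.6, [5.15, -1.9, 0.2], 0],
    [2.6, [5.15, -1.9, 0.2], 0],
    [2.6, [5.15, -1.9, 0.2], 0],
    [2.6, [5.15, -1.9, 0.2], 0],
    [2.6, [5.15, -1.9, 0.2], 0],
    [2.6, [5.15, -1.9, 0.2], 0],
    [2.6, [5.15, -1.9, 0.2], 0],
    [2.6, [5.15, -1.9, 0.2], 0],
    [2.6, [5.15, -1.9, 0.2], 0],
  ],
)

```text
t: 1.35
tool_pos: [0.6286, -0.2446, 0.2106]
tool_rot: [-3.099, -0.513, 0.001]
contact_force: [-0.5, -0.6, 0.1]
opening: 0.0262
grip_force: 0.0
```

send_rows(
  rows=[
    [2.6, [0, 0, 0], -9.5],
    [2.6, [0, 0, 0], -9.5],
    [2.6, [0, 0, 0], -9.5],
    [2.6, [0, 0, 0], -9.5],
    [2.6, [0, 0, 0], -9.5],
    [2.6, [0, 0, 0], -9.5],
    [2.6, [0, 0, 0], -9.1],
    [2.6, [0, 0, 0], 0],
    [2.6, [0, 0, 0], 0],
  ],
)

```text
t: 2.48
tool_pos: [0.6275, -0.2459, 0.2109]
tool_rot: [-2.32, -2.117, 0.0]
contact_force: [0.2, 0.1, 0.3]
opening: 0.026
grip_force: 0.0
```

```bash
python3 - <<'E'
from h import *
to(.6276,-.2453,.20,-5.08)
im=ctrl.get_image("wrist"); save(im,"w1.png"); P=cloud(im).reshape(-1,3); P=P[~np.isnan(P[:,0])]
a=np.radians(-5.08); A=np.array([[np.cos(a),-np.sin(a)],[np.sin(a),np.cos(a)]])
C=(P[:,:2]-[.790,-.2597])@A
h=(abs(C[:,1])<.05)&(P[:,2]>.09)&(P[:,2]<.12)&(C[:,0]<-.14)&(C[:,0]>-.2)
print(h.sum(), np.percentile(C[h,0],[2,25,50,75,98]).round(4),np.percentile(P[h,2],[2,50,98]).round(4))
for y0 in(-.05,0,.05):
    k=h&(abs(C[:,1]-y0)<.012); print(y0,k.sum(),C[k,0].mean() if k.any() else 0)
f=(abs(C[:,1])<.09)&(P[:,2]>.125)&(P[:,2]<.138)&(C[:,0]<-.09); print(np.percentile(C[f,0],[1,50,99]) if f.any() else 0)
E
```

```text
t 2.48 pos [ 0.6275 -0.2459  0.2109] tilt [-5.e-04  3.e-04 -1.e+00] ycur -5.25 q [-0.48  0.18  1.51  0.    1.45 -0.39]
shift cm [0.06 0.01 1.09] turn deg -0.2 force [0.2  0.14 0.34] open 0.026 grip 0.0
1738 [-0.1711 -0.1681 -0.1652 -0.162  -0.1438] [0.1072 0.1109 0.1127]
-0.05 249 -0.16009865357172157
0 362 -0.1659081014216352
0.05 330 -0.1608968906414639
[-0.13081431 -0.12296743 -0.11012135]
```

View pics/w1.png

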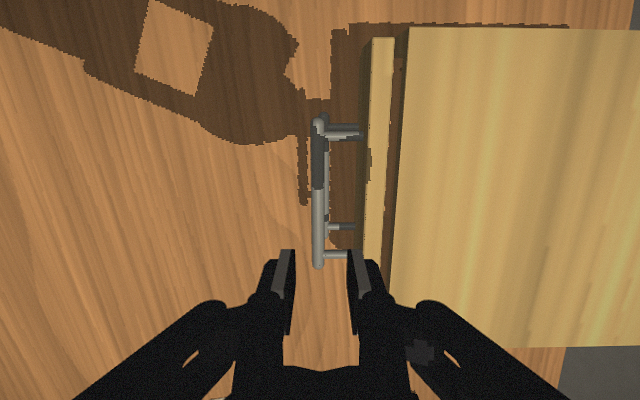

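The wrist view shows the upper bar as a vertical line at column 319, rows 115–267. The fingers straddle it, with inner edges at about 293 and 350. I go down with a 2 mm correction, then close.

send_rows(
  rows=[
    [2.6, [0.05, -0.2, 2.5], 0],
    [2.6, [0, 0, 2.5], 0],
    [2.6, [0, 0, 2.5], 0],
    [2.6, [0, 0, 1.5], 0],
    [2.6, [0, 0, 1.5], 0],
    [2.6, [0, 0, 1.0], 0],
    [2.6, [0, 0, 0.9], 0],
    [2.6, [0, 0, 0], 0],
  ],
)

```text
t: 3.52
tool_pos: [0.6274, -0.2459, 0.0894]
tool_rot: [2.316, 2.118, 0.003]
contact_force: [0.5, 0.1, 4.0]
opening: 0.0256
grip_force: 1.3
```

send_rows(
  rows=[
    [0, [0, 0, 0], 0],
    [0, [0, 0, 0], 0],
    [0, [0, 0, 0], 0],
    [0, [0, 0, 0], 0],
  ],
  newtons=40,
)

```text
t: 4.03
tool_pos: [0.6262, -0.2456, 0.0881]
tool_rot: [2.318, 2.119, 0.001]
contact_force: [0.7, 0.4, 5.9]
opening: 0.0097
grip_force: 39.1
```

send_rows(
  rows=[
    [0, [0, -1, 0], 0],
    [0, [0, -2, 0], 0],
    [0, [0, -2, 0], 0],
    [0, [0, -2, 0], 0],
    [0, [0, -2, 0], 0],
    [0, [0, -2, 0], 0],
    [0, [0, -2, 0], 0],
    [0, [0, -1.5, 0], 0],
    [0, [0, -0.8, 0], 0],
    [0, [0, 0, 0], 0],
  ],
)

```text
t: 5.28
tool_pos: [0.4726, -0.2319, 0.0881]
tool_rot: [2.318, 2.119, -0.001]
contact_force: [-1.4, 0.5, 7.7]
opening: 0.0099
grip_force: 40.2
```

send_rows(
  rows=[
    [0, [0, -0.3, 0], 0],
    [0, [0, -0.3, 0], 0],
    [0, [0, -0.2, 0], 0],
    [0, [0, 0, 0], 0],
  ],
)

```text
t: 5.78
tool_pos: [0.4691, -0.2317, 0.0882]
tool_rot: [2.312, 2.112, 0.011]
contact_force: [15.3, -2.2, -3.9]
opening: 0.0096
grip_force: 39.4
```

The pull now meets 15 N of resistance, so the drawer is at its stop. I relax, release and rise, then look into the drawer.

send_rows(
  rows=[
    [0, [0, 0.3, 0], 0],
    [2.6, [0, 0.1, 0], 0],
    [2.6, [0, 0, 0], 0],
    [2.6, [0, 0, 0], 0],
    [2.6, [0, 0, -2], 0],
    [2.6, [0, 0, -4], 0],
    [2.6, [0, 0, -5], 0],
    [5.5, [0, 4, -3], 0],
    [5.5, [0, 4, 0], 0],
    [5.5, [0, 0, 0], 0],
  ],
)

```text
t: 7.02
tool_pos: [0.5501, -0.2382, 0.2263]
tool_rot: [-2.316, -2.12, 0.0]
contact_force: [0.2, 1.1, -0.5]
opening: 0.0551
grip_force: 0.0
```

```bash
python3 - <<'E'
from h import *
a=np.radians(-5.08); A=np.array([[np.cos(a),-np.sin(a)],[np.sin(a),np.cos(a)]])
to(.57,-.25,.2,-5.08)
for n in ("wrist","scene","side"):
    im=ctrl.get_image(n); P=cloud(im)
    if n=="wrist": save(im,"w2.png"); np.savez("/tmp/w2",P=P,f=im["frame"])
    C=(P[...,:2]-[.790,-.2597])@A
    with np.errstate(all="ignore"):
        m=(abs(C[...,1])<.1)&(P[...,2]>.103)&(P[...,2]<.121)&(C[...,0]<-.13)&(C[...,0]>-.265)
        q=P[m][:,:2]
        k,l,s,c=cv2.connectedComponentsWithStats(m.astype(np.uint8))
        for i in range(1,k):
            if s[i,4]>60:
                q=P[l==i]; r=cv2.minAreaRect((q[:,:2]*1000).astype(np.float32)); print(n,s[i].tolist(),np.round(r[0],1),np.round(r[1],1),round(r[2],1),"z",np.median(q[:,2]).round(4),"C",C[l==i].mean(0).round(4))
        f=(abs(C[...,1])<.1)&(P[...,2]>.124)&(P[...,2]<.138)&(C[...,0]<-.24); print("front",f.sum(),np.percentile(C[f][:,0],[2,50,98]).round(4) if f.any() else 0)
E
```

```text
t 7.03 pos [ 0.5501 -0.2382  0.2263] tilt [-0.0013  0.0011 -1.    ] ycur -5.05 q [-0.53 -0.    1.68  0.    1.47 -0.44]
shift cm [-1.    2.09  2.63] turn deg 0.0 force [ 0.18  1.09 -0.55] open 0.0551 grip 0.0
wrist [291, 69, 181, 191, 683] [ 558.5 -190.9] [211.4 103.3] 46.3 z 0.1127 C [-0.229   0.0617]
wrist [342, 92, 34, 173, 5386] [ 581.6 -233.6] [150.7  26.2] 86.2 z 0.1123 C [-0.2103  0.0146]
wrist [297, 261, 10, 40, 97] [ 521.7 -317.8] [ 7.1 38.4] 5.7 z 0.1114 C [-0.2609 -0.0884]
wrist [305, 289, 73, 12, 334] [ 560.5 -338.8] [ 1.8 67.8] 84.9 z 0.1119 C [-0.2231 -0.0997]
wrist [422, 288, 18, 12, 121] [ 645.5 -346.4] [ 1.6 12.5] 84.2 z 0.1119 C [-0.1359 -0.0993]
front 4820 [-0.2828 -0.2751 -0.2682]
scene [228, 115, 82, 39, 392] [ 548.5 -264.8] [111.9 239.4] 26.6 z 0.1135 C [-0.2334 -0.0379]
scene [254, 129, 39, 35, 423] [ 586. -225.] [167.2  32.6] 84.3 z 0.11 C [-0.2053  0.0145]
front 300 [-0.2804 -0.2702 -0.2643]
side [364, 219, 23, 17, 128] [ 642.6 -147.5] [ 2.5 49.6] 84.8 z 0.1118 C [-0.1565  0.099 ]
side [324, 238, 24, 14, 124] [ 558.4 -140.1] [ 4.9 47.2] 89.3 z 0.1122 C [-0.2388  0.0991]
side [348, 246, 71, 71, 1384] [ 580.6 -233.5] [150.5  28.1] 86.0 z 0.1107 C [-0.2126 -0.0014]
front 1288 [-0.2843 -0.2781 -0.2699]
```

View pics/w2.png

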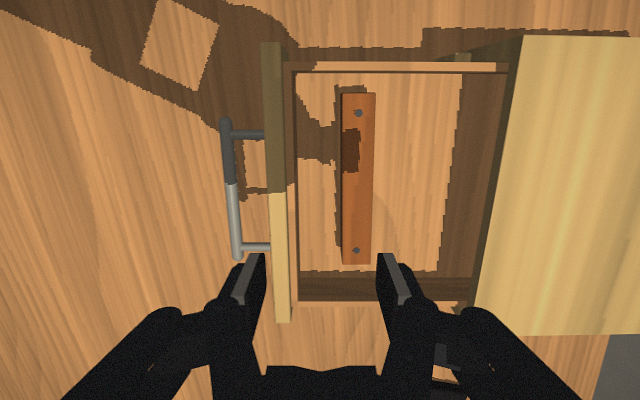

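The wrist view shows the rail at columns 342–375, rows 93–265, clear of the front and walls. Its measured centre is (0.581, -0.2335), with its long axis at 86.1°.

```bash
python3 - <<'E'
from h import *
to(.5812,-.2335,.087,-3.9)
E
```

```text
t 7.17 pos [ 0.5479 -0.238   0.2259] tilt [-0.0024  0.0014 -1.    ] ycur -5.12 q [-0.53 -0.01  1.68 -0.    1.47 -0.44]
shift cm [ 0.73  3.31 13.88] turn deg -1.2 force [-0.46  0.05  0.03] open 0.0555 grip 0.0
```

send_rows(
  rows=[
    [5.5, [0.7, 3.3, 0], -1.2],
    [5.5, [0, 0, 2], 0],
    [5.5, [0, 0, 3], 0],
    [5.5, [0, 0, 3], 0],
    [5.5, [0, 0, 2], 0],
    [5.5, [0, 0, 1.5], 0],
    [5.5, [0, 0, 1.0], 0],
    [5.5, [0, 0, 0.8], 0],
    [5.5, [0, 0, 0.3], 0],
    [5.5, [0, 0, 0], 0],
  ],
)

```text
t: 8.43
tool_pos: [0.5827, -0.2346, 0.0916]
tool_rot: [2.296, 2.144, 0.0]
contact_force: [-1.0, 0.5, 1.3]
opening: 0.0548
grip_force: 0.0
```

```bash
python3 - <<'E'
from h import *
to(.5812,-.2335,.087,-3.9)
E
```

```text
t 8.43 pos [ 0.5827 -0.2346  0.0916] tilt [ 4.e-04 -2.e-04 -1.e+00] ycur -3.92 q [-0.5   0.18  1.72 -0.    1.24 -0.43]
shift cm [ 0.09 -0.16  0.46] turn deg -0.0 force [-1.05  0.47  1.27] open 0.0548 grip 0.0
```

send_rows(
  rows=[
    [5.5, [0.1, -0.1, 0.4], 0],
    [5.5, [0, 0, 0], 0],
    [1.5, [0, 0, 0], 0],
    [1.5, [0, 0, 0], 0],
    [1.5, [0, 0, 0], 0],
    [1.5, [0, 0, 0], 0],
  ],
  newtons=60,
)

```text
t: 9.18
tool_pos: [0.5818, -0.2335, 0.0877]
tool_rot: [2.296, 2.144, 0.0]
contact_force: [0.7, -0.3, 1.0]
opening: 0.0247
grip_force: 59.4
```

send_rows(
  rows=[
    [1.5, [0, 0, -1], 0],
    [1.5, [0, 0, -3], 0],
    [1.5, [0, 0, -4], 0],
    [1.5, [0, 0, -4], 0],
    [1.5, [0, 0, -2], 0],
    [1.5, [0, 0, 0], 0],
  ],
)

```text
t: 9.93
tool_pos: [0.5822, -0.2337, 0.229]
tool_rot: [2.294, 2.142, 0.002]
contact_force: [0.0, -0.0, -2.2]
opening: 0.0246
grip_force: 59.1
```

```bash
python3 - <<'E'
from h import *
j=np.radians(8.7); 
to(.59,.1,.23,98.7)
im=ctrl.get_image("wrist"); P=cloud(im); save(im,"w3.png"); np.savez("/tmp/w3",P=P)
o=ctrl.get_obs(); M=R.from_rotvec(o["tool_rot"]).as_matrix()
T=(P-o["tool_pos"])@M
m=(abs(T[...,1])<.02)&(abs(T[...,0])<.09)&(T[...,2]>-.05)&(T[...,2]<.03)
q=T[m]; z=np.histogram(q[:,2],np.arange(-.05,.031,.004)); print(z[0])
t=q[abs(q[:,2]+.023)<.006]; 
r=cv2.minAreaRect((t[:,:2]*1000).astype(np.float32)); print(r,np.median(t[:,2])); print(np.percentile(t[:,0],[.5,99.5]))
E
```

```text
t 9.93 pos [ 0.5822 -0.2337  0.229 ] tilt [ 0.0027 -0.0015 -1.    ] ycur -3.92 q [-0.5   0.06  1.61  0.    1.47 -0.43]
shift cm [33.35 -1.5  -0.15] turn deg 77.4 force [ 0.03 -0.03 -2.18] open 0.0246 grip 59.07792806625366
[  383   223   701   287   268 14653  1381   148   147   146   108    12
    54     1     0     0     0     0     0     0]
((15.03261947631836, 0.706298828125), (121.32921600341797, 39.32695770263672), 6.653212070465088) -0.026837192321917534
[-0.0426786  0.0746665]
```

View pics/w3.png

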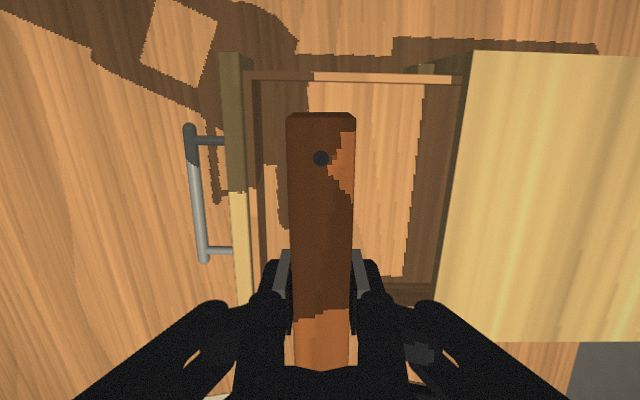

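The wrist view shows the rail held straight between the pads, its far end at row 115 with the hole at (321,157). It is centred in the grip and the drawer is still open. I carry it over the bed and turn it.

send_rows(
  rows=[
    [1.5, [2, -0.4, 0], 0],
    [1.5, [4.5, -0.8, 0], 0],
    [1.5, [5.2, -0.9, 0], 0],
    [1.5, [5.2, -0.9, 0], 0],
    [1.5, [5.2, -0.9, 0], 0],
    [1.5, [5.2, -0.9, 0], 0],
    [1.5, [5.2, -0.9, 0], 0],
    [1.5, [5.2, -0.9, 0], 0],
    [1.5, [5.2, -0.9, 0], 0],
    [1.5, [3.2, -0.5, 0], 0],
  ],
)

```text
t: 11.22
tool_pos: [0.5306, 0.2349, 0.225]
tool_rot: [-2.291, -2.146, 0.005]
contact_force: [0.7, -0.1, -0.8]
opening: 0.0247
grip_force: 59.1
```

send_rows(
  rows=[
    [1.5, [0, 0, 0], 6],
    [1.5, [0, 0, 0], 9],
    [1.5, [0, 0, 0], 9],
    [1.5, [0, 0, 0], 9],
    [1.5, [0, 0, 0], 9],
    [1.5, [0, 0, 0], 9],
    [1.5, [0, 0, 0], 9],
    [1.5, [0, 0, 0], 9],
    [1.5, [0, 0, 0], 8.4],
    [1.5, [0, 0, 0], 0],
  ],
)

```text
t: 12.48
tool_pos: [0.5315, 0.2325, 0.2252]
tool_rot: [3.132, 0.242, -0.006]
contact_force: [-0.8, -0.3, -1.0]
opening: 0.025
grip_force: 59.1
```

```bash
python3 - <<'E'
from h import *
to(.5337,.2319,.035,98.7)
for n in ("wrist","scene"):
    im=ctrl.get_image(n); P=cloud(im); np.savez("/tmp/4"+n,P=P,f=im["frame"])
    save(im,"4"+n+".png")
    if n=="scene":save(im,"s4.png",(280,200,500,370),3)
E
```

```text
t 12.47 pos [0.5315 0.2325 0.2252] tilt [-3.6e-03 -7.0e-04 -1.0e+00] ycur -81.18 q [ 0.28 -0.05  1.72  0.    1.47  1.7 ]
shift cm [ 0.27  0.09 19.02] turn deg 0.1 force [-0.77 -0.34 -1.  ] open 0.025 grip 59.0829598903656
```

View pics/4wrist.png

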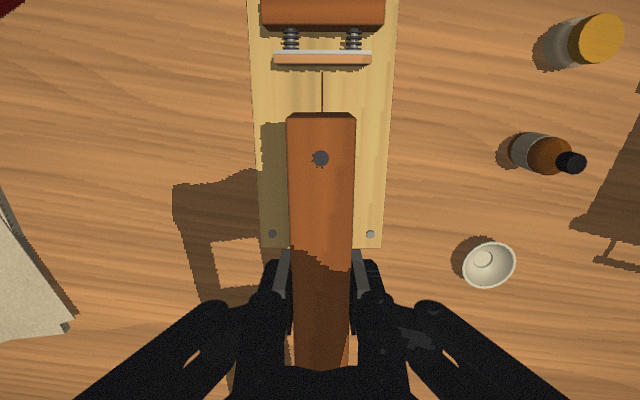

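The wrist view shows the centre line at column 322 (rows 72–112), the stop's face at row 64 (columns 273–371), and the rail pointing straight at its middle. Next I measure these in the tool frame.

```bash
python3 - <<'E'
from h import *
o=ctrl.get_obs(); M=R.from_rotvec(o["tool_rot"]).as_matrix()
d=np.load("/tmp/4wrist.npz"); P=d["P"]; f=d["f"].astype(int); T=(P-o["tool_pos"])@M
for v in range(74,112,6):
    row=f[v,300:345].sum(1); c=300+row.argmin(); print("line",v,c,row.min(),np.median(row),(T[v,c]*1000).round(1),P[v,c].round(4))
z=P[...,2]
b=(abs(z-.012)<.004)&(abs(T[...,1])<.09)
for x0 in np.arange(.02,.16,.02):
    k=b&(abs(T[...,0]-x0)<.004); 
    if k.any(): print("bed y",x0.round(2),np.percentile(T[k][:,1],[.5,99.5]).round(4))
p=(z>.045)&(z<.058)&(T[...,0]<.165)&(T[...,0]>.09)&(abs(T[...,1])<.06)&(np.arange(400)[:,None]<75)
q=T[p]; r=cv2.minAreaRect((q[:,:2]*1000).astype(np.float32)); print("pad",p.sum(),r,np.percentile(q[:,0],[1,50,99]),np.percentile(q[:,1],[1,99]),"rail T y")
m=(abs(T[...,1])<.022)&(T[...,0]>.02)&(T[...,0]<.1)&(abs(T[...,2]+.027)<.004)
for x0 in (.03,.045,.06,.07):
    k=m&(abs(T[...,0]-x0)<.004); print("rail y",np.percentile(T[k][:,1],[1,50,99]).round(4))
print("rail end",np.percentile(T[m][:,0],99.8))
E
```

```text
line 74 322 159 462.0 [ 99.1   1.  213.6] [0.6297 0.2465 0.0122]
line 80 322 158 464.0 [ 93.2   1.  212.3] [0.6239 0.2456 0.0134]
line 86 322 146 464.0 [ 87.2   1.  212.6] [0.618  0.2446 0.0132]
line 92 322 157 465.0 [ 81.2   1.  214.7] [0.612  0.2437 0.0111]
line 98 322 148 465.0 [ 75.1   1.  213.4] [0.606  0.2428 0.0124]
line 104 322 134 468.0 [ 69.   1. 213.] [0.6    0.2418 0.0127]
line 110 322 227 473.0 [ 62.8   1.1 212.5] [0.5939 0.2409 0.0133]
bed y 0.02 [-0.0741  0.0747]
bed y 0.04 [-0.074   0.0751]
bed y 0.06 [-0.0738  0.0746]
bed y 0.08 [-0.074   0.0749]
bed y 0.1 [-0.0728  0.0747]
bed y 0.12 [-0.0729  0.0761]
bed y 0.14 [-0.0735  0.0759]
bed y 0.16 [-0.0733  0.0752]
pad 4665 ((132.26080322265625, 1.3208656311035156), (52.25925064086914, 110.42955780029297), 0.07140439003705978) [0.10655318 0.14374545 0.15788712] [-0.05168068  0.05449939] rail T y
rail y [-0.0131 -0.0002  0.012 ]
rail y [-0.0131 -0.0006  0.012 ]
rail y [-0.013  -0.0002  0.0121]
rail y [-0.013  -0.0004  0.0121]
rail end 0.07464997990140582
```

send_rows(
  rows=[
    [1.5, [0, 0.1, 2], 0],
    [1.5, [0, 0, 4], 0],
    [1.5, [0, 0, 4], 0],
    [1.5, [0, 0, 4], 0],
    [1.5, [0, 0, 2.5], 0],
    [1.5, [0, 0, 1.5], 0],
    [1.5, [0, 0, 1], 0],
    [1.5, [0, 0, 0.6], 0],
    [1.5, [0, 0, 0], 0],
    [1.5, [0, 0, 0], 0],
  ],
)

```text
t: 13.82
tool_pos: [0.5341, 0.2313, 0.0323]
tool_rot: [-3.132, -0.238, -0.003]
contact_force: [0.3, -0.2, -1.1]
opening: 0.0248
grip_force: 59.1
```

send_rows(
  rows=[
    [1.5, [0, 0, 0.3], 0],
    [1.5, [0, 0, 0.3], 0],
    [1.5, [0, 0, 0.2], 0],
    [1.5, [0, 0, 0], 0],
    [1.5, [0, 0, 0], 0],
  ],
)

```text
t: 14.45
tool_pos: [0.5334, 0.2311, 0.0233]
tool_rot: [-3.133, -0.238, 0.0]
contact_force: [0.4, 0.5, -1.4]
opening: 0.025
grip_force: 59.1
```

send_rows(
  rows=[
    [1.5, [0, 0, 0.2], 0],
    [1.5, [0, 0, 0.2], 0],
    [1.5, [0, 0, 0], 0],
    [1.5, [0, 0, 0], 0],
  ],
)

```text
t: 14.95
tool_pos: [0.5334, 0.231, 0.0193]
tool_rot: [3.133, 0.238, -0.0]
contact_force: [1.6, -0.9, -0.6]
opening: 0.0249
grip_force: 59.1
```

send_rows(
  rows=[
    [1.5, [0, 0, 0.1], 0],
    [1.5, [0, 0, 0], 0],
    [1.5, [0, 0, 0], 0],
  ],
)

```text
t: 15.32
tool_pos: [0.5334, 0.231, 0.0183]
tool_rot: [-3.133, -0.238, 0.0]
contact_force: [-0.2, 0.4, -1.7]
opening: 0.0246
grip_force: 59.1
```

send_rows(
  rows=[
    [1.5, [0, 0, 0.1], 0],
    [1.5, [0, 0, 0], 0],
    [1.5, [0, 0, 0], 0],
  ],
)

```text
t: 15.7
tool_pos: [0.5336, 0.2311, 0.0177]
tool_rot: [-3.133, -0.238, -0.0]
contact_force: [-1.4, -0.7, 2.7]
opening: 0.0248
grip_force: 59.5
```

send_rows(
  rows=[
    [1.5, [0, 0, 0.05], 0],
    [1.5, [0, 0, 0], 0],
    [1.5, [0, 0, 0], 0],
  ],
)

```text
t: 16.08
tool_pos: [0.5336, 0.2311, 0.0177]
tool_rot: [3.133, 0.238, 0.0]
contact_force: [-3.8, 0.2, 5.6]
opening: 0.0252
grip_force: 60.1
```

The rail touches the bed at z = 0.0177. I ease off slightly and advance to the stop.

send_rows(
  rows=[
    [1.5, [0.4, 0, -0.05], 0],
    [1.5, [0.6, 0, 0], 0],
    [1.5, [0.6, 0, 0], 0],
    [1.5, [0.5, 0, 0], 0],
    [1.5, [0.3, 0, 0], 0],
    [1.5, [0, 0, 0], 0],
    [1.5, [0, 0, 0], 0],
  ],
)

```text
t: 16.95
tool_pos: [0.5574, 0.2348, 0.0177]
tool_rot: [-3.132, -0.238, -0.001]
contact_force: [-3.1, -0.4, 5.7]
opening: 0.025
grip_force: 59.8
```

send_rows(
  rows=[
    [1.5, [0.2, 0, 0], 0],
    [1.5, [0.2, 0, 0], 0],
    [1.5, [0, 0, 0], 0],
    [1.5, [0, 0, 0], 0],
  ],
)

```text
t: 17.45
tool_pos: [0.5608, 0.2353, 0.0177]
tool_rot: [-3.133, -0.238, 0.001]
contact_force: [-4.4, -0.6, 6.5]
opening: 0.0251
grip_force: 60.0
```

send_rows(
  rows=[
    [1.5, [0, 0, -0.05], 0],
    [1.5, [0.2, 0, 0], 0],
    [1.5, [0, 0, 0], 0],
    [1.5, [0, 0, 0], 0],
  ],
)

```text
t: 17.95
tool_pos: [0.5632, 0.2356, 0.0177]
tool_rot: [-3.132, -0.238, -0.0]
contact_force: [-1.2, -0.3, 1.8]
opening: 0.0249
grip_force: 59.5
```

send_rows(
  rows=[
    [1.5, [0.2, 0, 0], 0],
    [1.5, [0, 0, 0], 0],
    [1.5, [0, 0, 0], 0],
  ],
)

```text
t: 18.32
tool_pos: [0.5634, 0.2356, 0.0177]
tool_rot: [3.132, 0.238, -0.007]
contact_force: [-10.0, -1.7, 7.8]
opening: 0.0248
grip_force: 60.4
```

```bash
cat > m.py <<'E'
from h import *
F=[]
to(.5337,.2319,.0177,98.7)
o=ctrl.get_obs(); M=R.from_rotvec(o["tool_rot"]).as_matrix()
for i in range(3):
    im=ctrl.get_image("wrist"); P=cloud(im); T=(P-o["tool_pos"])@M; z=P[...,2]
    F.append(M.T@ctrl.get_obs()["contact_force"])
p=(z>.046)&(z<.058)&(T[...,0]>.055)&(T[...,0]<.16)&(abs(T[...,1])<.043)
x=np.sort(T[p][:,0]); print("stop top x",p.sum(),np.percentile(x,[.5,2,25,50]).round(4) if len(x) else 0)
b=(z>.034)&(z<.056)&(T[...,0]>.085)&(T[...,0]<.18)&(abs(T[...,1])<.055)
h,e=np.histogram(T[b][:,0],np.arange(.055,.18,.004)); print(dict(zip((e*1000).round().astype(int).tolist(),h.tolist())))
print("tool-frame force",np.mean(F,0).round(2))
import sys; save(im,sys.argv[1])
E
python3 m.py 5.png
```

```text
t 18.32 pos [0.5634 0.2356 0.0177] tilt [-0.0042 -0.001  -1.    ] ycur -81.31 q [0.27 0.24 1.79 0.   1.12 1.69]
shift cm [-2.99 -0.08  0.01] turn deg -0.0 force [-9.98 -1.69  7.82] open 0.0248 grip 60.420438051223755
stop top x 14422 [0.0753 0.0757 0.0796 0.0839]
{55: 0, 59: 0, 63: 0, 67: 0, 71: 0, 75: 0, 79: 0, 83: 1666, 87: 789, 91: 768, 95: 652, 99: 573, 103: 2000, 107: 6844, 111: 0, 115: 0, 119: 0, 123: 0, 127: 0, 131: 0, 135: 0, 139: 0, 143: 0, 147: 0, 151: 0, 155: 0, 159: 0, 163: 0, 167: 0, 171: 0, 175: 0}
tool-frame force [-8.73 -0.15 -7.82]
```

View pics/5.png

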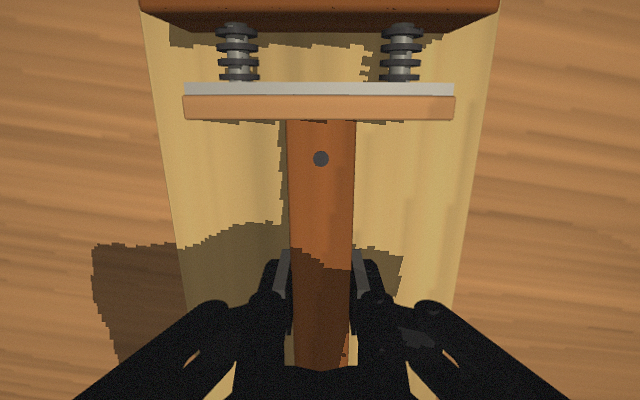

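The wrist view shows the rail's end touching the middle of the stop (board at columns 183–455, row 120; rail at 286–356). Now I push in small steps.

send_rows(
  rows=[
    [1.5, [0.2, 0, -0.02], 0],
    [1.5, [0.2, 0, 0], 0],
    [1.5, [0, 0, 0], 0],
    [1.5, [0, 0, 0], 0],
  ],
)

```text
t: 18.98
tool_pos: [0.5667, 0.2362, 0.0177]
tool_rot: [3.132, 0.238, -0.009]
contact_force: [-11.1, -1.7, 9.2]
opening: 0.025
grip_force: 60.4
```

send_rows(
  rows=[
    [1.5, [0.2, 0, 0], 0],
    [1.5, [0.2, 0, 0], 0],
    [1.5, [0, 0, 0], 0],
    [1.5, [0, 0, 0], 0],
  ],
)

```text
t: 19.48
tool_pos: [0.5701, 0.2367, 0.0177]
tool_rot: [3.132, 0.238, -0.011]
contact_force: [-13.5, -2.4, 10.5]
opening: 0.0248
grip_force: 60.6
```

```bash
python3 m.py 6.png
```

```text
t 19.48 pos [0.5701 0.2367 0.0177] tilt [-0.0072 -0.0016 -1.    ] ycur -81.32 q [0.27 0.26 1.77 0.   1.12 1.69]
shift cm [-3.67 -0.08  0.02] turn deg -0.0 force [-13.54  -2.4   10.47] open 0.0248 grip 60.62868118286133
stop top x 21140 [0.0754 0.0758 0.0816 0.1003]
{55: 0, 59: 0, 63: 0, 67: 0, 71: 0, 75: 0, 79: 0, 83: 1622, 87: 800, 91: 770, 95: 646, 99: 6246, 103: 5261, 107: 4312, 111: 0, 115: 0, 119: 0, 123: 0, 127: 0, 131: 0, 135: 0, 139: 0, 143: 0, 147: 0, 151: 0, 155: 0, 159: 0, 163: 0, 167: 0, 171: 0, 175: 0}
tool-frame force [-13.68   0.42 -10.65]
```

send_rows(
  rows=[
    [1.5, [0, 0, -0.03], 0],
    [1.5, [0, 0, -0.03], 0],
    [1.5, [0.2, 0, 0], 0],
    [1.5, [0, 0, 0], 0],
    [1.5, [0, 0, 0], 0],
  ],
)

```text
t: 20.25
tool_pos: [0.572, 0.237, 0.0177]
tool_rot: [3.132, 0.238, -0.011]
contact_force: [-11.8, -1.6, 7.2]
opening: 0.0251
grip_force: 60.3
```

```bash
python3 m.py 7.png
```

```text
t 20.25 pos [0.572  0.237  0.0177] tilt [-0.0071 -0.0015 -1.    ] ycur -81.32 q [0.27 0.26 1.76 0.   1.13 1.69]
shift cm [-3.86 -0.08  0.03] turn deg -0.0 force [-11.75  -1.59   7.17] open 0.0251 grip 60.252885818481445
stop top x 22929 [0.0753 0.0757 0.0821 0.0992]
{55: 0, 59: 0, 63: 0, 67: 0, 71: 0, 75: 0, 79: 0, 83: 1690, 87: 720, 91: 775, 95: 3356, 99: 5154, 103: 5264, 107: 4258, 111: 0, 115: 0, 119: 0, 123: 0, 127: 0, 131: 0, 135: 0, 139: 0, 143: 0, 147: 0, 151: 0, 155: 0, 159: 0, 163: 0, 167: 0, 171: 0, 175: 0}
tool-frame force [-11.98   0.7   -7.85]
```

send_rows(
  rows=[
    [1.5, [0.1, 0, 0], 0],
    [1.5, [0, 0, 0], 0],
    [1.5, [0, 0, 0], 0],
    [1.5, [0, 0, 0], 0],
    [1.5, [0, 0, 0], 0],
    [1.5, [0, 0, 0], 0],
    [1.5, [0, 0, 0], 0],
    [1.5, [0, 0, 0], 0],
  ],
)

```text
t: 21.4
tool_pos: [0.5727, 0.237, 0.0177]
tool_rot: [3.131, 0.238, -0.013]
contact_force: [-13.0, -2.3, 9.6]
opening: 0.025
grip_force: 60.5
```

```bash
python3 m.py 8.png; python3 - <<'E'
from h import *
a=np.radians(-5.08); A=np.array([[np.cos(a),-np.sin(a)],[np.sin(a),np.cos(a)]])
im=ctrl.get_image("side"); save(im,"s9.png",(150,80,400,250),3); P=cloud(im); C=(P[...,:2]-[.790,-.2597])@A
f=(abs(C[...,1])<.1)&(P[...,2]>.124)&(P[...,2]<.138)&(C[...,0]<-.2); print("front",f.sum(),np.percentile(C[f][:,0],[2,50,98]).round(4) if f.any() else 0)
E
```

```text
t 21.4 pos [0.5727 0.237  0.0177] tilt [-0.0079 -0.0017 -1.    ] ycur -81.32 q [0.27 0.26 1.76 0.   1.13 1.69]
shift cm [-3.93 -0.08  0.03] turn deg -0.0 force [-12.99  -2.29   9.64] open 0.025 grip 60.483773946762085
stop top x 23619 [0.0753 0.0757 0.0823 0.0988]
{55: 0, 59: 0, 63: 0, 67: 0, 71: 0, 75: 0, 79: 0, 83: 1734, 87: 681, 91: 778, 95: 4032, 99: 5104, 103: 5309, 107: 4198, 111: 0, 115: 0, 119: 0, 123: 0, 127: 0, 131: 0, 135: 0, 139: 0, 143: 0, 147: 0, 151: 0, 155: 0, 159: 0, 163: 0, 167: 0, 171: 0, 175: 0}
tool-frame force [-12.87   0.19  -9.02]
front 1288 [-0.2842 -0.2781 -0.2696]
```

View pics/s9.png

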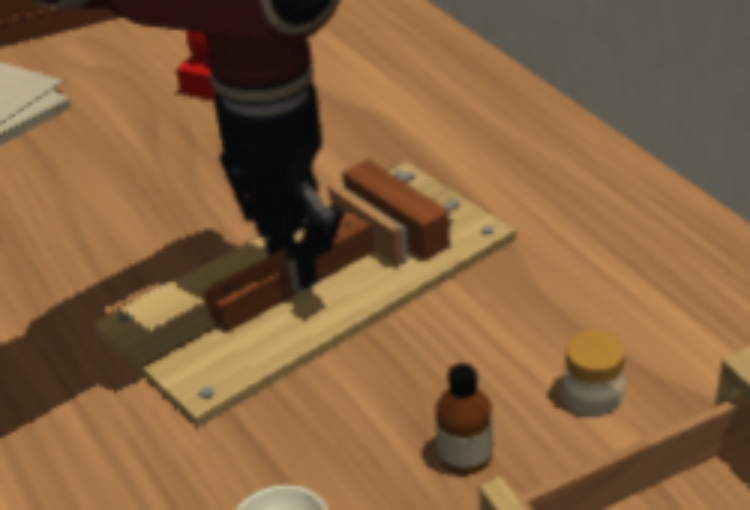

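View pics/8.png

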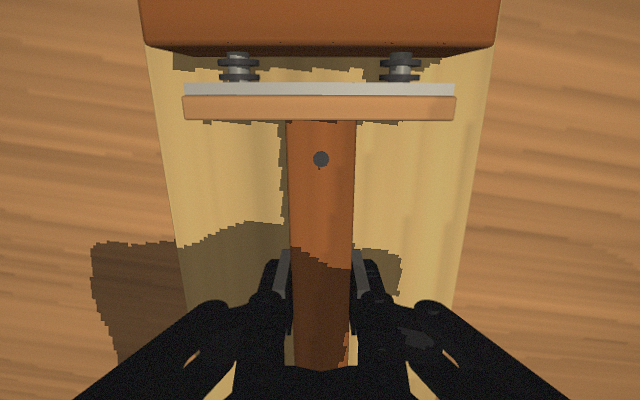

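The rail lies flat on the bed, square to the middle of the stop. The spring gap (rows 52–83) is visibly about half closed, the measured travel is about 9.4 mm, and the drawer is still out. I hand it in.

```bash
python3 -c "
from station import ctrl
print(ctrl.finish_job())"
```

```text
the job is handed in; nothing more can be done
None
```

The job is handed in with the top drawer left open at its stop and the rail held flat on the jig's centre line, pushing the sprung stop back about 9.4 mm of its 20 mm by my measurement; the hand-in returned no verdict.

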